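# Snap the retaining clip into the soldering turntable's spindle

### The job

The soldering turntable is being put back together: its split retaining clip lies flat on the hub with its mouth towards the spindle. Take the clip fork from its wooden rest, put its vee mouth behind the clip and push the clip sideways into the spindle groove until it snaps in, then bear on it with at least 12 N to be sure it is right home; never press on the clip or the turntable with more than 25 N, and let only the fork touch them. Lay the fork back on its rest and leave the other things on the bench alone.

Things in the scene. Friction and masses are not known exactly. Their poses are not given: they have to be found in the camera images.
- turntable: Soldering turntable, fixed. Dark foot 136 mm wide; on it an aluminium platter 180 mm across that turns stiffly (rim top 40 mm above the bench), with a flat raised hub 100 mm across, its top 54 mm above the bench. A fixed steel spindle stands in the hub's middle. Origin on the spindle axis at the bench, z up.
- groove (a point): Point on the spindle axis level with the hub's top face. Here the spindle has its groove: 19 mm in diameter, 4.5 mm high from the hub face up; above it the plain spindle head, 24 mm in diameter, ends 17 mm above the hub face.
- clip: Split E-shaped retaining clip of dark spring steel, 38 mm across, 3 mm thick, flat and loose on the hub, mouth towards the spindle. Origin: centre of its seat circle, at its underside; x points out of the mouth, z up. At the start the origin is 14 to 17 mm from the spindle axis, the mouth aimed to 0.1 rad; home, the origin is on the axis.
- fork: Clip fork, hand tool, about 0.16 kg, 195 mm long. Origin in the middle of its wooden handle (110 mm long, 22 wide, 22 high, flat sides, best gripped from above); x runs along the tool to the blade, z up as it lies. Flat steel blade 4 mm thick, centred on the handle's axis: shank 12 mm wide from x = 55, head 30 mm wide from x = 117, two tines to x = 137, 37 mm over all.
- fork_mouth (a point): Point 150 mm ahead of the fork's origin along x and 2 mm below it, level with the blade's underside. The tines form a vee that takes the clip's back; with the clip nested in it and the blade on the hub face, this point is at the clip's origin.
- rest: Fixed dark wooden tool rest: base 130 by 70 mm, 8 mm thick, with two uprights 9 mm thick at x = -42 and +46 mm; each has a flat saddle 26 mm above the bench between horns 36 mm apart that rise to 40 mm. Origin in the middle of its underside. The fork lies on the saddles along x, both x axes alike, its origin 37 mm above the rest's.
- bottle: Bystander: clear plastic bottle, 48 mm in diameter, 95 mm high, standing. Origin in the middle of its underside.
- torch: Bystander: black hand torch standing on its square base (100 by 85 mm), about 180 mm high. Origin in the middle of its underside.
- flux_pot: Bystander: small white lidded pot, 36 mm in diameter, 28 mm high. Origin in the middle of its underside.
- pliers: Bystander: pliers lying flat on a thin board, about 150 mm long, 12 mm high, yellow grips. Origin near the middle of their underside, x towards the jaws.
- clip_back (a point): Middle of the clip's outer back edge, 19 mm behind its origin at mid thickness; push here, along the clip's x. The jaws start to spread about 12 mm before home; this takes a push that peaks at 10 to 11 N, then the clip jumps the last 4 mm into the groove by itself. Home is a solid stop: beyond it the push rises by tens of N per mm.
Mind the look-alikes: they are no part of the job. Of the things that look like the rest, the smaller one is meant. Several things have the shape of the fork; the one meant has the colours described above.

How it is judged:
By the outcome, as a careful person would: the job done as asked, in the order asked, and still so for the second after the job is handed in, with the robot touching nothing.
It also fails if it takes over 64 s, if anything falls off the work surface, if the arm or the gripper's body presses on something with over 40 N, if the wrist force passes 120 N, or if a joint passes its speed limit or range.

### The arm

A 7-joint arm with a two-finger parallel gripper is mounted at the origin on the work surface. World frame = base frame: x ahead of the robot, y to its left, z up, the work surface at z = 0. Lengths are in mm, angles in rad, forces in N, time in s.
With the tool pointing down it reaches from about 425 to 925 mm from the base axis. Payload 6.8 kg.
Tool frame: the origin (TCP) lies midway between the tips of the shut fingers; the grasp point (between the pads) lies 19 mm behind it; z points along the fingers, y is the line along which they close (so a half turn about z gives the same grasp; the last joint's range is limited). The gripper opens to 85 mm and grips with 20 to 120 N. Pads are 22 mm wide; open, the fingers measure 114 mm over their backs; the gripper's body (76 mm by 85 mm) begins 54 mm behind the grasp point. The pads swing forward as they close: fully open they stand 13 mm farther back than shut.
Start: joints at [-1.379, 0.477, 0.022, 1.555, -0.011, 1.109, -0.083], TCP at [199.343, 644.91, 231.308] pointing down, gripper open.
Joint ranges: [-2.96, 2.96], [-0.34, 2.1], [-1.41, 1.46], [0.24, 2.44], [-1.37, 4.51], [0.17, 1.92], [-2.96, 2.96]. Speed limits (rad/s): [2.39, 2.39, 3.14, 3.14, 3.14, 3.14, 3.14].

### API

Orientations are given as a unit quaternion [w, x, y, z].
In Python, from rig import bot gives the robot as it stands.
- The arm moves only by the tool apply_moves, never from a script. Its argument "increments" is a list of rows, each a list of 7 numbers: the turn, a rotation vector about the tool's x, y, z in degrees, then the shift along the tool's x, y, z in m, then the finger opening in m, from 0 to 0.0854. A call has 1 to 5 rows; each row shifts and turns the commanded pose from where the row before left it, along the tool's axes as they then stand; what a row does not reach is not made up. A row lasts 1/12 s, in which the tool goes at most 41.7 mm and 7.16 degrees, less where a joint would pass 70% of its speed; a pose out of reach is approached as far as the arm can. A call is refused whole if a number of a shift passes 0.0417 or a number of a turn 7.16, either way. A call with a gripper value outside its range is refused whole. The fingers move at their own pace and stop on an object; "force" is the grip in N (left out, the last holds). Time passes only in rows, so rows that do not move let the fingers close. It gives the time, the measured TCP pose, the force, the opening and the grip force at its end, in the units of the state.
- bot.state(): the state, without advancing time (a new reading comes with each control period).
- bot.get_image(name): name is "scene" or "top" or "wrist"; returns the picture (400x640x3 uint8, blue, green, red); there is no depth.
- bot.camera_info(name): a dict with "fovy" (degrees; the focal length in pixels is half the picture's height over the tangent of half this angle, whatever the lens; pixels are square), "cx", "cy" (the principal point, pixels), "R" (3x3) and "t" (3): a world point X has camera coordinates R X + t. Camera axes: x right, y down, z forward; pixel columns grow to the right and rows downward; lengths in mm; the calibration is good to about 2 mm. The wrist camera is an equidistant fisheye: a pixel r from the principal point sees the ray r / f radians off the axis. A picture is of the moment at which its call begins: read the wrist's pose just before it. camera_info takes no time and is no camera call; for the wrist camera it gives the pose at the moment of the call.
- bot.finish_job(): hands the job in; it is judged then, once.
Trained networks look in the newest picture that a camera, given by its name, has taken for a name from the list of things; names that differ only in an ending like _2 or _b are one class to them, and where a whole thing is asked for, a point or a joint stands for the part that bears it (a point fixed in the world has none). Each returns a list of dicts, best first, with "confidence" (0 to 1); they miss things now and then, are a little off and sometimes report something else, mostly with a low value. They report only what shows in the picture. A call takes as long as a camera call. They do not tell look-alikes from the thing itself.
- bot.search_frame(camera, target): "box" ([left, top, right, bottom] in pixels, round what is visible of it).
- bot.landmark_of(camera, target): "at" ([row, column] in pixels: a listed point, or the origin of a listed thing).
The state is a dict: "time": time; "joint_pos": joint angles; "dq": joint speeds; "tau": joint torques, N m; "eef_pos": TCP position; "eef_rot": TCP orientation; "force": force on the tool from outside, world axes, zero at the start; "wrist_torque": the same for the moment, N m; "finger_gap": finger opening in mm; "grip_force": force on a finger pad.
Only numpy, scipy, OpenCV 4.12 (cv2) and the standard library are available. Lean on these libraries where they do the work, as an engineer would, in place of code of your own. Each camera call takes 0.05 s, during which the arm holds its last target. There are 200 camera calls.

## Working session

There is one attempt and no reset: what is moved stays moved. The work goes in short steps, Python scripts to look and compute and a tool call to move; the robot and the scene stay as the last step left them, time stands still between calls to the robot, and variables do not carry over. Pictures are saved under pics/ and viewed, at most 10 in all, crops included, and the job is handed in when it is done.

Besides the shell and the picture viewer there is one more tool, called after "Request:" by a JSON object that holds its "name" and its "arguments". apply_moves: Moves the arm, as the interface text tells. Its arguments: {"type":"object","properties":{"increments":{"type":"array","items":{"type":"array","items":{"type":"number"}}},"force":{"type":"number"}},"required":["increments"]}

```bash
ls; mkdir -p pics
cat > h.py <<'E'
import numpy as np, cv2
from rig import bot
from scipy.spatial.transform import Rotation as Ro
def f_(ci): return 200/np.tan(np.radians(ci['fovy'])/2)
def ray(cam,row,col,ci=None):
    ci=ci or bot.camera_info(cam); R=np.array(ci['R']);t=np.array(ci['t'])
    u=np.array([col-ci['cx'],row-ci['cy']]);f=f_(ci)
    if cam=='wrist':
        r=np.hypot(*u);a=r/f;d=np.array([*(u/max(r,1e-9)*np.sin(a)),np.cos(a)])
    else: d=np.array([*(u/f),1])
    return -R.T@t, R.T@d
def at(cam,row,col,z,ci=None):
    o,d=ray(cam,row,col,ci); return o+d*(z-o[2])/d[2]
def proj(cam,X,ci=None):
    ci=ci or bot.camera_info(cam); p=np.array(ci['R'])@np.array(X)+np.array(ci['t']);f=f_(ci)
    if cam=='wrist':
        s=np.hypot(p[0],p[1]);a=np.arctan2(s,p[2]);u=p[:2]/max(s,1e-9)*a*f
    else: u=p[:2]/p[2]*f
    return np.array([u[1]+ci['cy'],u[0]+ci['cx']])
E
cat > a.py <<'E'
from h import *
np.set_printoptions(precision=1,suppress=True)
print(bot.state())
for c in ['scene','top']:
    im=bot.get_image(c); cv2.imwrite(f'pics/{c}0.png',im)
    ci=bot.camera_info(c); print(c,ci['fovy'],-np.array(ci['R']).T@np.array(ci['t']))
H=dict(groove=54,clip=54,clip_back=55.5,fork=37,fork_mouth=35,rest=0,turntable=0,bottle=0,torch=0,flux_pot=0,pliers=0)
for n,z in H.items():
    for c in ['top','scene']:
        for d in bot.landmark_of(c,n): print(n,c,np.array(d['at']),round(d['confidence'],2),at(c,*d['at'],z)[:2])
E
python3 a.py
```

```text
pics
{'time': 0.0, 'joint_pos': array([-1.4,  0.5,  0. ,  1.6, -0. ,  1.1, -0.1]), 'dq': array([-0.,  0., -0., -0.,  0.,  0., -0.]), 'tau': array([ -0. , -59.6,   1.6, -28.1,   0. ,   0. ,  -0. ]), 'eef_pos': array([199.2, 644.3, 230.4]), 'eef_rot': array([-0. ,  0.1,  1. , -0. ]), 'force': array([-0.1,  0.3, -0.2]), 'wrist_torque': array([ 0. ,  0. , -0.1]), 'grip_force': 0.0, 'finger_gap': 85.38604582498931}
scene 43.0297564054993 [ 973.1 -780.2  917.5]
top 56.13028967960897 [ 409.6  -14.8 1002. ]
groove top [145.  362.7] 0.71 [ 623.8 -142.2]
groove top [134.5 358.3] 0.58 [ 651.4 -131.7]
groove scene [252.7 360.7] 0.75 [ 655.9 -131. ]
clip top [133.  357.6] 0.5 [ 655.4 -130. ]
clip top [ 99.4 243. ] 0.5 [748.6 163.9]
clip top [139.2 361.8] 0.39 [ 639.  -140.3]
clip scene [257.2 351.9] 0.44 [ 645.5 -152.1]
clip_back top [147.2 362.3] 0.59 [ 617.7 -140.8]
clip_back top [201.6 191.9] 0.55 [486.3 293. ]
clip_back top [138.6 357.1] 0.32 [ 640.4 -128.1]
clip_back scene [250.1 347.3] 0.56 [ 627.5 -140.8]
fork top [201.8 185. ] 0.85 [487.6 316.7]
fork top [311.6 185.6] 0.82 [211.3 313. ]
f
[... 267 characters left out ...]
.6 123.7]
rest top [203.1 189.9] 0.56 [486.9 316.4]
rest scene [177.7 336.6] 0.86 [453.5 107.4]
rest scene [143.1 381.9] 0.66 [489.8 305.8]
turntable top [136.4 355.5] 0.64 [ 660.  -130.6]
turntable top [131.7 360.1] 0.5 [ 672.8 -143.5]
turntable scene [266.8 358.9] 0.55 [ 652.6 -129.1]
bottle top [ 98.7 241.2] 0.83 [770. 179.]
bottle top [146.4 364.4] 0.18 [ 632. -154.]
bottle scene [130.7 384.8] 0.74 [469.9 364.2]
bottle scene [201.9 461.1] 0.7 [775.9 191.3]
torch top [155.5 462.2] 0.94 [ 602.3 -419.7]
torch scene [359.2 271.3] 0.61 [ 615.8 -418.9]
flux_pot top [117.6 425.9] 0.56 [ 709.1 -325.1]
flux_pot scene [348.8 342.4] 0.6 [ 724.  -327.1]
pliers scene [267.9 191.6] 0.8 [ 326.4 -329.1]
```

Run:
```python
import cv2,numpy as np
t=cv2.imread('pics/top0.png');s=cv2.imread('pics/scene0.png')
a=cv2.resize(t[80:380,120:520],(800,600));cv2.imwrite('pics/t1.png',a)
b=cv2.resize(t[120:245,165:300],None,fx=3,fy=3,interpolation=2)
c=cv2.resize(t[105:175,325:395],None,fx=5.35,fy=5.35,interpolation=2)
h=min(b.shape[0],c.shape[0]);cv2.imwrite('pics/t2.png',np.hstack([b[:h],c[:h]]))
cv2.imwrite('pics/s1.png',cv2.resize(s[60:360,200:600],(800,600)))
```

```text
(no output)
```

View pics/t1.png

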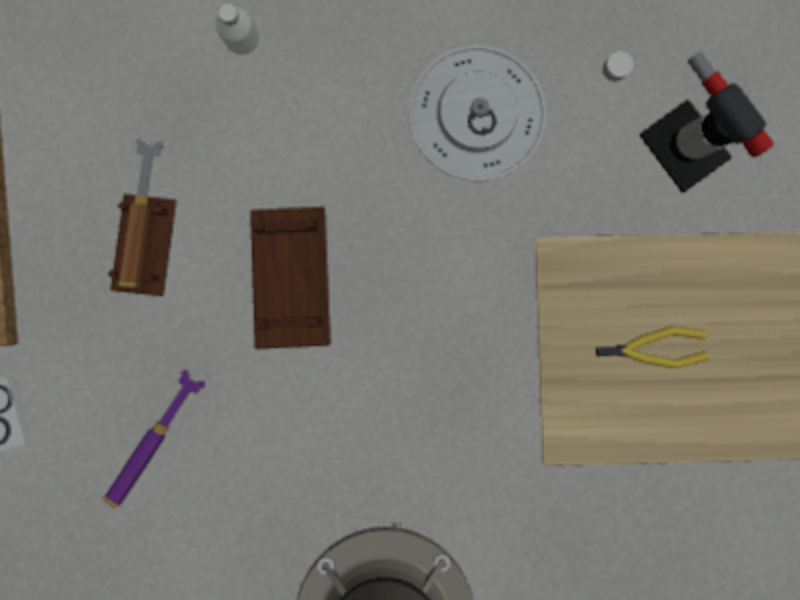

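View pics/t2.png

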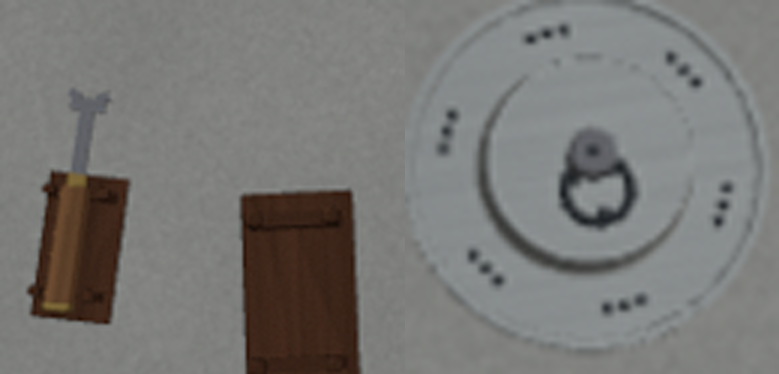

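View pics/s1.png

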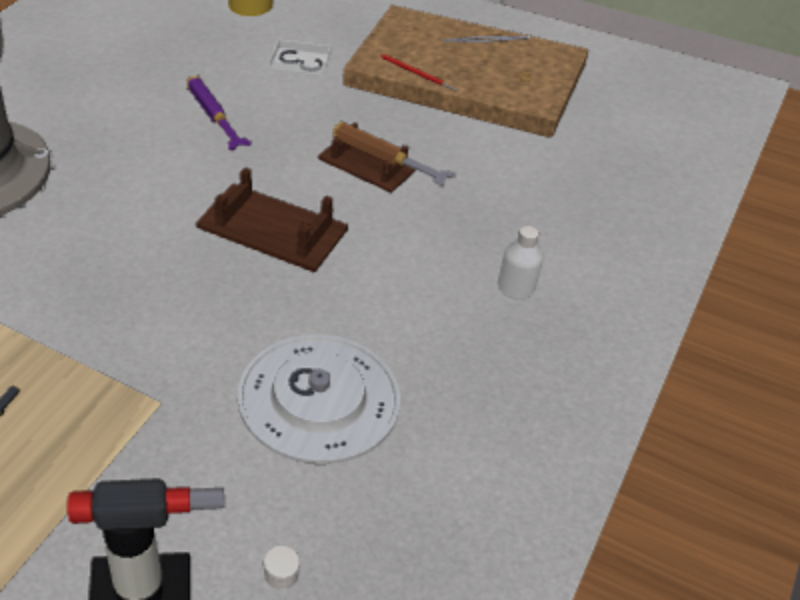

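The meant fork is the one with the wooden handle and steel blade at top pixel (row 202, col 185), lying on the small rest at (203, 190). The purple fork at (312, 186) has the wrong colours. The rest at (216, 262) is the larger one, so it is the look-alike. The clip is at about (140, 361), with the spindle ahead of it at (133, 360). The pliers, torch, pot and bottle are clear of the path. I'll go above the fork and look closely there.

```bash
cat >> h.py <<'E'
def plan(p,yaw):
    """remaining turn (rotvec deg, tool frame) and shift (mm) in the present tool frame and in the goal tool frame"""
    s=bot.state();q=s['eef_rot'];R=Ro.from_quat([q[1],q[2],q[3],q[0]])
    G=Ro.from_matrix(np.array([[np.cos(yaw),np.sin(yaw),0],[np.sin(yaw),-np.cos(yaw),0],[0,0,-1]]))
    d=np.array(p)-s['eef_pos']
    print('turn',np.round((R.inv()*G).as_rotvec(degrees=True),2),'now',np.round(R.inv().apply(d),2),'goal frame',np.round(G.inv().apply(d),2))
E
python3 - <<'E'
from h import *
s=bot.state();q=s['eef_rot'];R=Ro.from_quat([q[1],q[2],q[3],q[0]]);print(np.round(R.as_matrix(),3))
ci=bot.camera_info('wrist');Rc=np.array(ci['R']);c=-Rc.T@ci['t']
print(ci['fovy'],R.inv().apply(c-s['eef_pos']),np.round(R.inv().as_matrix()@Rc.T,2))
plan([470,312,230],-.2+np.pi);plan([470,312,230],-.2)
E
```

```text
[[-0.955  0.295  0.   ]
 [ 0.295  0.955  0.   ]
 [-0.     0.    -1.   ]]
65.70646984690485 [  79.90043235    0.39883007 -143.68961495] [[ 0.   -0.95 -0.31]
 [ 1.    0.   -0.  ]
 [ 0.   -0.31  0.95]]
turn [ 0.    0.   -5.72] now [-356.9  -238.13    1.3 ] goal frame [-331.39 -272.51    1.31]
turn [  0.    -0.   174.28] now [-356.9  -238.13    1.3 ] goal frame [331.39 272.51   1.31]
```

Request:
{"name": "apply_moves", "arguments": {"increments": [[0,0,0,-0.0357,-0.0238,0,0.085],[0,0,0,-0.0357,-0.0238,0,0.085],[0,0,0,-0.0357,-0.0238,0,0.085],[0,0,0,-0.0357,-0.0238,0,0.085],[0,0,0,-0.0357,-0.0238,0,0.085]], "force": 100}}

```text
time: 1.62
eef_pos: [331.8, 481.6, 231.5]
eef_rot: [0.0, 0.149, 0.989, 0.0]
force: [1.8, -0.1, -0.3]
finger_gap: 85.2
grip_force: 0.0
```

Request:
{"name": "apply_moves", "arguments": {"increments": [[0,0,0,-0.0357,-0.0238,0,0.085],[0,0,0,-0.0357,-0.0238,0,0.085],[0,0,0,-0.0357,-0.0238,0,0.085],[0,0,0,-0.0357,-0.0238,0,0.085],[0,0,0,-0.0357,-0.0238,0,0.085]]}}

```text
time: 2.03
eef_pos: [463.3, 320.0, 231.7]
eef_rot: [0.0, 0.149, 0.989, 0.0]
force: [1.2, 0.3, 0.4]
finger_gap: 85.2
grip_force: 0.0
```

Request:
{"name": "apply_moves", "arguments": {"increments": [[0,0,-5.7,0,0,0,0.085],[0,0,0,0,0,0,0.085],[0,0,0,0,0,0,0.085]]}}

```text
time: 2.28
eef_pos: [462.3, 321.8, 231.4]
eef_rot: [-0.0, 0.101, 0.995, 0.0]
force: [-0.4, 0.1, -0.6]
finger_gap: 84.9
grip_force: 0.0
```

```bash
cat > b.py <<'E'
from h import *
plan([470,312,230],-.2+np.pi)
ci=bot.camera_info('wrist');im=bot.get_image('wrist');cv2.imwrite('pics/w1.png',im)
for n,z in dict(fork=37,fork_mouth=35,rest=0).items():
    for d in bot.landmark_of('wrist',n): print(n,np.round(d['at']),round(d['confidence'],2),np.round(at('wrist',*d['at'],z,ci)[:2],1))
E
python3 b.py
```

```text
turn [ 0.04 -0.02 -0.17] now [-9.54 -8.07  1.4 ] goal frame [-9.52 -8.1   1.4 ]
fork [198. 318.] 0.96 [492.8 316.3]
fork [190. 313.] 0.21 [482.3 313. ]
fork_mouth [ 77. 219.] 0.8 [332.8 237.4]
fork_mouth [300. 323.] 0.63 [636.7 293.2]
rest [182. 165.] 0.97 [440.2 113.8]
rest [190. 313.] 0.92 [492.4 309.8]
```

View pics/w1.png

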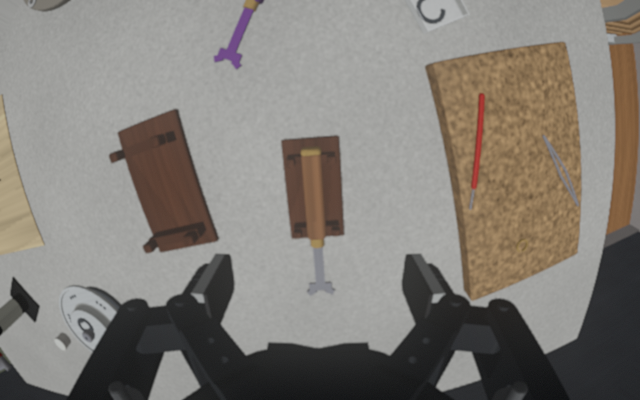

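```bash
cat > c.py <<'E'
from h import *
ci=bot.camera_info('wrist');im=cv2.imread('pics/w1.png').astype(int)
b,g,r=im[...,0],im[...,1],im[...,2]
m=((r-b)>40)&(r>110); m[:,:295]=0;m[:,335:]=0;m[:140]=0;m[255:]=0
rr,cc=np.nonzero(m);print(m.sum(),rr.min(),rr.max(),cc.min(),cc.max())
P=np.array([at('wrist',a,b,46,ci)[:2] for a,b in zip(rr,cc)])
mu=P.mean(0);u,s,v=np.linalg.svd(P-mu,full_matrices=False);d=v[0]*np.sign(v[0][0])
t=(P-mu)@d;mid=mu+d*(t.min()+t.max())/2;print(mu,mid,np.ptp(t),np.ptp((P-mu)@v[1]),'yaw',np.arctan2(d[1],d[0]))
R=[at('wrist',*p,8,ci)[:2] for p in [(139,282),(136,339),(239,292),(235,344)]]
R=np.array(R);print(R,R.mean(0)); e=(R[2]+R[3]-R[0]-R[1])/2;print(np.hypot(*e),np.arctan2(e[1],e[0]))
cv2.imwrite('pics/m.png',(m*255).astype(np.uint8))
E
python3 c.py
```

```text
1710 149 247 300 324
[485.3500651  313.09660889] [490.29908391 312.43636287] 117.40760682599226 21.43415924915519 yaw -0.13262634663447562
[[419.69110905 288.290148  ]
 [429.74358158 355.46023238]
 [549.51595234 271.096514  ]
 [557.26546125 339.04215152]] [489.05402606 313.47226148]
129.7662159412488 -0.12987351814295137
```

The fork and rest agree at (489.5, 313), yaw -0.13 rad. Now aligning and going down.

```bash
python3 -c "
from h import *
plan([489.5,313,17],np.pi-.13)"
```

```text
turn [ 0.01 -0.02 -3.95] now [-29.69  -4.35 214.22] goal frame [-29.23  -6.34 214.24]
```

Request:
{"name": "apply_moves", "arguments": {"increments": [[0,0,-3.95,0,0,0,0.06],[0,0,0,-0.0292,-0.0063,0,0.06],[0,0,0,0,0,0.04,0.06],[0,0,0,0,0,0.04,0.06],[0,0,0,0,0,0.03,0.06]]}}

```text
time: 2.9
eef_pos: [489.4, 312.0, 119.1]
eef_rot: [-0.0, 0.066, 0.998, -0.0]
force: [-0.2, 0.2, 0.2]
finger_gap: 59.9
grip_force: 0.0
```

```bash
python3 -c "
from h import *
plan([489.5,313,17],np.pi-.13)
ci=bot.camera_info('wrist');im=bot.get_image('wrist');cv2.imwrite('pics/w2.png',im)"
```

```text
turn [-0.02 -0.04 -0.06] now [-1.0000e-02  1.0300e+00  1.0208e+02] goal frame [7.0000e-02 9.8000e-01 1.0208e+02]
```

View pics/w2.png

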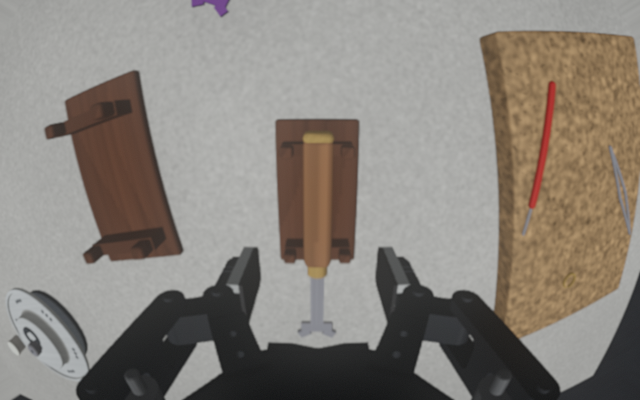

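The handle is centred between the open fingers (col 317) and straight in the view. Going down 101 mm and gripping.

Request:
{"name": "apply_moves", "arguments": {"increments": [[0,0,0,0,0.001,0.035,0.06],[0,0,0,0,0,0.035,0.06],[0,0,0,0,0,0.02,0.06],[0,0,0,0,0,0.011,0.06],[0,0,0,0,0,0,0.04]]}}

```text
time: 3.37
eef_pos: [489.2, 312.7, 18.8]
eef_rot: [-0.001, 0.065, 0.998, -0.001]
force: [-0.5, 0.3, 0.3]
finger_gap: 49.3
grip_force: 0.0
```

Request:
{"name": "apply_moves", "arguments": {"increments": [[0,0,0,0,0,0,0.03],[0,0,0,0,0,0,0.01],[0,0,0,0,0,0,0.01],[0,0,0,0,0,0,0.01],[0,0,0,0,0,0,0.01]]}}

```text
time: 3.78
eef_pos: [491.7, 313.6, 22.5]
eef_rot: [0.001, 0.066, 0.998, 0.001]
force: [-0.9, 0.1, 5.9]
finger_gap: 20.1
grip_force: 98.4
```

```bash
python3 -c "
from h import *
s=bot.state();print(s['eef_pos'],s['finger_gap'],s['grip_force'],s['force'],s['time'])"
```

```text
[491.739026   313.62181486  22.49752335] 20.14247186663613 98.41588139533997 [-0.87502932  0.10431541  5.85713157] 3.7833
```

Request:
{"name": "apply_moves", "arguments": {"increments": [[0,0,0,0,0,-0.005,0.01],[0,0,0,0,0,-0.01,0.01],[0,0,0,0,0,-0.02,0.01],[0,0,0,0,0,0,0.01],[0,0,0,0,0,0,0.01]]}}

```text
time: 4.2
eef_pos: [491.5, 313.3, 57.0]
eef_rot: [0.001, 0.066, 0.998, 0.001]
force: [-0.1, 0.0, -1.5]
finger_gap: 20.4
grip_force: 97.9
```

```bash
cat > d.py <<'E'
from h import *
import sys
s=bot.state();print(s['eef_pos'],s['eef_rot'],s['force'],s['wrist_torque'],s['finger_gap'],s['time'])
ci=bot.camera_info('wrist');im=bot.get_image('wrist');cv2.imwrite(f'pics/{sys.argv[1]}.png',im)
E
python3 d.py w3
```

```text
[491.52429645 313.30716173  56.96821584] [0.0012259  0.06571506 0.99783702 0.00114354] [-0.1021001   0.02337439 -1.494611  ] [-0.01572572  0.08037942  0.01017308] 20.374606848993068 4.2
```

View pics/w3.png

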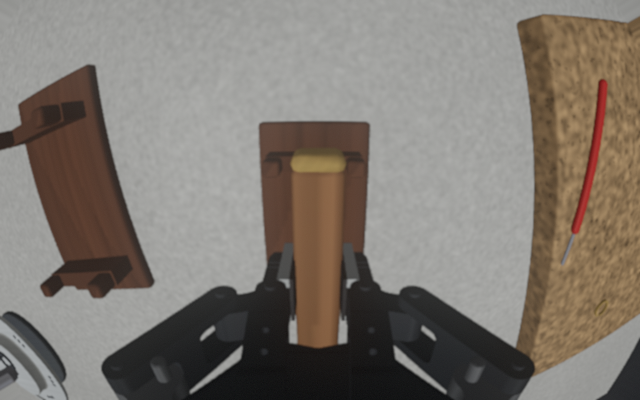

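The fork is held square (1.5 N weight, gap 20 mm). I'll carry it high to a look-out beside the turntable.

Run:
```python
from h import *
plan([640,-75,230],np.pi-.13)
ci=bot.camera_info('wrist');s=bot.state()
for z in (57+14.5+11,): print('handle back end top',at('wrist',151,319,z,ci),'expected',s['eef_pos'][:2]-2-55*np.array([np.cos(.13),-np.sin(.13)]))
a=at('top',133,359.95,71);b=at('top',140.5,361.1,57);print(a,b,np.arctan2(*(a-b)[[1,0]]),np.hypot(*(a-b)[:2]))
```

```text
turn [ 0.06  0.05 -0.08] now [-198.86 -364.79 -174.24] goal frame [-198.21 -365.23 -174.05]
handle back end top [430.97956246 321.58493991  82.5       ] expected [434.27124293 317.97235106]
[ 650.85392509 -133.87240852   71.        ] [ 634.8741083  -138.04890035   57.        ] 0.2556419265218585 16.51658646913073
```

Request:
{"name": "apply_moves", "arguments": {"increments": [[0,0,0,0,0,-0.041,0.01],[0,0,0,0,0,-0.041,0.01],[0,0,0,0,0,-0.041,0.01],[0,0,0,-0.015,-0.028,-0.025,0.01],[0,0,0,-0.015,-0.028,-0.025,0.01]]}}

```text
time: 4.67
eef_pos: [512.3, 254.8, 229.8]
eef_rot: [0.0, 0.063, 0.998, 0.001]
force: [0.8, 0.3, -1.4]
finger_gap: 20.3
grip_force: 98.4
```

Request:
{"name": "apply_moves", "arguments": {"increments": [[0,0,0,-0.017,-0.033,0,0.01],[0,0,0,-0.017,-0.033,0,0.01],[0,0,0,-0.017,-0.033,0,0.01],[0,0,0,-0.017,-0.033,0,0.01],[0,0,0,-0.017,-0.033,0,0.01]]}}

```text
time: 5.08
eef_pos: [575.3, 76.6, 227.5]
eef_rot: [-0.001, 0.066, 0.998, -0.0]
force: [1.8, 0.3, -1.9]
finger_gap: 20.7
grip_force: 98.4
```

Request:
{"name": "apply_moves", "arguments": {"increments": [[0,0,0,-0.017,-0.033,0,0.01],[0,0,0,-0.017,-0.033,0,0.01],[0,0,0,-0.017,-0.033,0,0.01],[0,0,0,-0.017,-0.033,0,0.01],[0,0,0,0,0,0,0.01]]}}

```text
time: 5.5
eef_pos: [626.1, -71.7, 227.6]
eef_rot: [0.0, 0.071, 0.997, -0.003]
force: [-0.2, -1.8, -0.3]
finger_gap: 20.2
grip_force: 98.4
```

```bash
cat > e.py <<'E'
from h import *
ci=bot.camera_info('wrist');im=bot.get_image('wrist');cv2.imwrite('pics/w4.png',im)
s=bot.state();print(s['eef_pos'],s['time'])
for n,z in dict(groove=54,clip=54,clip_back=55.5,turntable=0).items():
    for d in bot.landmark_of('wrist',n): print(n,np.round(d['at'],1),round(d['confidence'],2),np.round(at('wrist',*d['at'],z,ci)[:2],1))
r,c=proj('wrist',[645,-135,57],ci).astype(int);print(r,c)
k=im[max(r-50,0):r+50,max(c-60,0):c+60]
cv2.imwrite('pics/w4c.png',cv2.resize(k,None,fx=6,fy=6,interpolation=2));print(max(r-50,0),max(c-60,0))
E
python3 e.py
```

```text
[625.4435163  -67.41150947 227.25802362] 5.55
groove [208.  268.4] 0.86 [ 653.7 -131.3]
clip [194.5 260.4] 0.94 [ 637.1 -137.1]
clip_back [179.5 251.1] 0.77 [ 618.7 -143.6]
turntable [194.9 275.6] 0.69 [ 655.7 -131. ]
201 263
151 203
```

View pics/w4c.png

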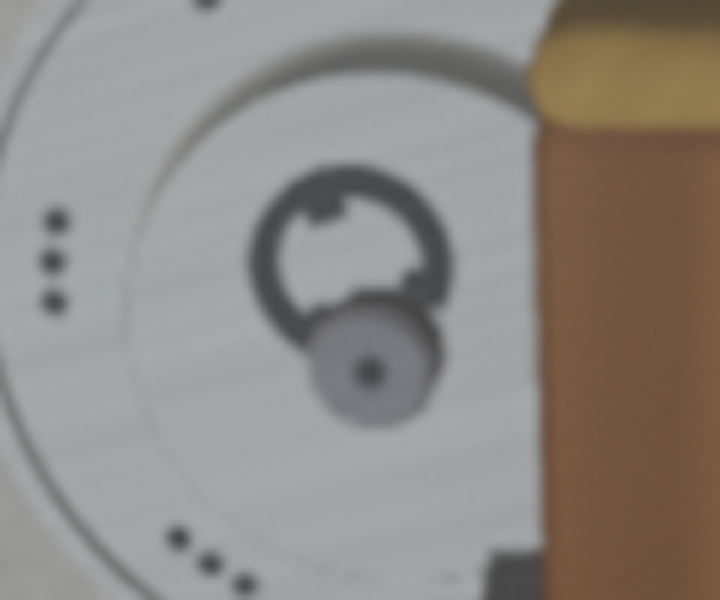

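```bash
cat > g.py <<'E'
from h import *
ci=bot.camera_info('wrist');im=bot.get_image('wrist');s=bot.state();print(s['eef_pos'],s['time'])
g=cv2.cvtColor(im,cv2.COLOR_BGR2GRAY)
L={n:max(bot.landmark_of('wrist',n),key=lambda d:d['confidence'])['at'] for n in ('groove','clip','clip_back')}
P={n:at('wrist',*a,z,ci)[:2] for (n,a),z in zip(L.items(),(54,54,55.5))}
print({n:np.round(p,1) for n,p in P.items()})
d=P['groove']-P['clip'];e=P['clip']-P['clip_back'];print(np.hypot(*d),np.arctan2(d[1],d[0]),np.arctan2(e[1],e[0]))
E
python3 g.py
python3 - <<'E'
from h import *
# measure from w4 with its pose ~ camera landmark scale: use local linear map at z from current camera (arm settled)
E
```

```text
[625.34169465 -59.33340555 227.75205314] 5.8Traceback (most recent call last):
  File "g.py", line 4, in <module>
    L={n:max(bot.landmark_of('wrist',n),key=lambda d:d['confidence'])['at'] for n in ('groove','clip','clip_back')}
         ~~~^^^^^^^^^^^^^^^^^^^^^^^^^^^^^^^^^^^^^^^^^^^^^^^^^^^^^^^^^
ValueError: max() iterable argument is empty
```

```bash
sed -i "s/^L=.*/L={n:(max(bot.landmark_of('wrist',n),key=lambda d:d['confidence'],default={'at':[0,0]}))['at'] for n in ('groove','clip','clip_back')};print(L)/" g.py
cat >> g.py <<'E'
# fit: dark clip ring + head by blob thresholds
cv2.imwrite('pics/w5.png',im)
r,c=proj('wrist',[645,-135,57],ci).astype(int);print('crop',r-50,c-60)
cv2.imwrite('pics/w5c.png',cv2.resize(im[r-50:r+50,c-60:c+60],None,fx=6,fy=6,interpolation=2))
np.save('ci5.npy',ci,allow_pickle=True)
E
python3 g.py
```

```text
[625.52903888 -59.68040856 228.10555815] 5.9
{'groove': [210.5, 254.7], 'clip': [196.0, 246.7], 'clip_back': [182.4, 240.6]}
{'groove': array([ 654.7, -133.4]), 'clip': array([ 636.9, -139.1]), 'clip_back': array([ 620.4, -142.4])}
18.654472813346466 0.30930997955965506 0.1995569509584722
crop 153 191
```

View pics/w5c.png

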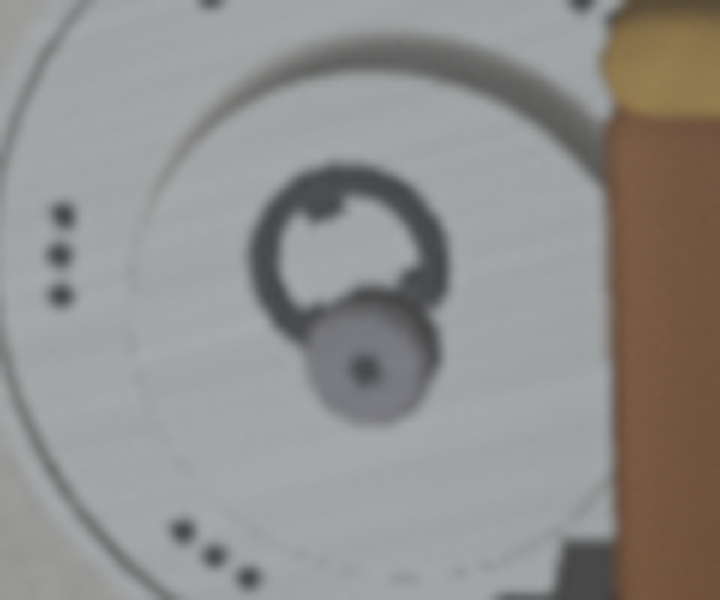

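Run:
```python
from h import *
ci=np.load('ci5.npy',allow_pickle=True).item()
w=lambda x,y,z:at('wrist',153+y/6-.4,191+x/6-.4,z,ci)[:2]
a=w(349,264,57);h=w(367,368,71);t=w(322,206,57);print('clip',a,'head',h,'tooth',t)
d=h-a;e=a-t;f=h-t
for v in(d,e,f):print(np.hypot(*v),np.arctan2(v[1],v[0]))
```

```text
clip [ 637.00056277 -136.04586869] head [ 652.27378991 -132.79099707] tooth [ 625.60355837 -138.88651944]
15.616198538352364 0.2099686008743539
11.745680308961933 0.24426831095305024
27.357935661875306 0.22469226269920906
```

```bash
python3 -c "
from h import *
plan([476,-172,80],np.pi+.22)"
```

```text
turn [ 1.000e-02  0.000e+00 -2.007e+01] now [ 133.93 -130.    148.35] goal frame [170.39 -76.12 148.38]
```

Request:
{"name": "apply_moves", "arguments": {"increments": [[0,0,-5,0,0,0,0.01],[0,0,-5,0,0,0,0.01],[0,0,-5,0,0,0,0.01],[0,0,-5,0,0,0,0.01],[0,0,0,0.03,-0.013,0,0.01]]}}

```text
time: 6.47
eef_pos: [603.1, -74.9, 228.3]
eef_rot: [0.002, -0.115, 0.993, 0.001]
force: [0.6, 0.2, -1.5]
finger_gap: 20.1
grip_force: 98.5
```

Request:
{"name": "apply_moves", "arguments": {"increments": [[0,0,0,0.03,-0.013,0.0,0.01],[0,0,0,0.03,-0.013,0.0,0.01],[0,0,0,0.03,-0.013,0.03,0.01],[0,0,0,0.03,-0.013,0.03,0.01],[0,0,0,0.02,-0.011,0.03,0.01]]}}

```text
time: 6.88
eef_pos: [477.6, -171.2, 142.1]
eef_rot: [0.001, -0.108, 0.994, -0.0]
force: [-0.4, -1.0, -2.1]
finger_gap: 20.2
grip_force: 98.5
```

Request:
{"name": "apply_moves", "arguments": {"increments": [[0,0,0,0,0,0.03,0.01],[0,0,0,0,0,0.02,0.01],[0,0,0,0,0,0,0.01],[0,0,0,0,0,0,0.01],[0,0,0,0,0,0,0.01]]}}

```text
time: 7.3
eef_pos: [480.7, -169.9, 93.2]
eef_rot: [0.001, -0.109, 0.994, -0.0]
force: [-0.4, 0.5, -1.2]
finger_gap: 19.9
grip_force: 98.5
```

```bash
cat > k.py <<'E'
from h import *
import sys
plan([476,-172,80],np.pi+.22)
print(bot.state()['eef_pos'],bot.state()['force'])
ims=[]
for c,x in (('top',[630,-138,57]),('scene',[630,-138,57])):
    im=bot.get_image(c);r,k=proj(c,x).astype(int);r0,k0=r-33,k-33
    ims.append(cv2.resize(im[r0:r0+66,k0:k0+66],(396,396),interpolation=2));print(c,r0,k0)
    for n in('fork_mouth','clip'):
      for d in bot.landmark_of(c,n): print(n,np.round(d['at'],1),round(d['confidence'],2),at(c,*d['at'],75 if n!='clip' else 54)[:2])
cv2.imwrite(f'pics/{sys.argv[1]}.png',np.hstack(ims))
E
python3 k.py k1
```

```text
turn [-0.05  0.11 -0.1 ] now [ 5.06 -0.99 13.19] goal frame [ 5.04 -0.99 13.2 ]
[ 480.6988311  -169.9352324    93.20331569] [-0.41086942  0.49792306 -1.19307069]
top 109 328
fork_mouth [138.4 364.7] 0.71 [ 635.79476602 -144.930792  ]
fork_mouth [262.3 223.4] 0.71 [334.78470824 209.33989914]
fork_mouth [112.7 426.6] 0.34 [ 699.3483067 -304.1959599]
clip [140.2 357.6] 0.65 [ 636.52683001 -129.44837461]
scene 216 315
fork_mouth [233.8 346.3] 0.83 [ 609.94364098 -115.37980324]
fork_mouth [136.6 322.9] 0.75 [378.17818275 160.50280117]
clip [255.4 351.8] 0.67 [ 642.85454186 -147.75169118]
clip [360.4 269.3] 0.5 [ 635.11020018 -444.03755577]
```

View pics/k1.png

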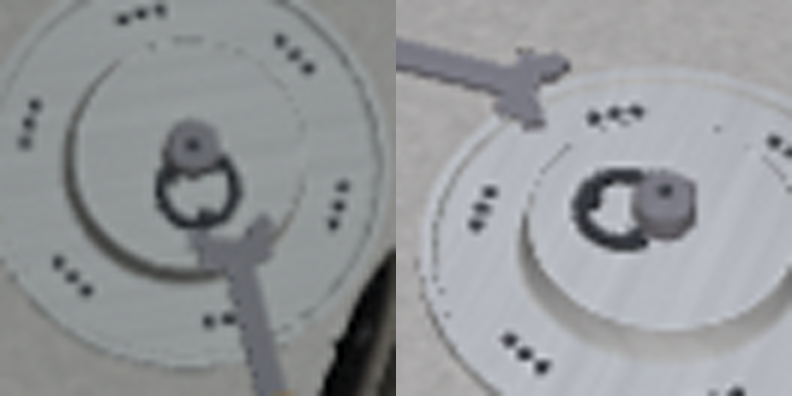

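```bash
cat > tri.py <<'E'
from h import *
def tri(pt,ps):
    (o1,d1),(o2,d2)=ray('top',*pt),ray('scene',*ps)
    d1/=np.linalg.norm(d1);d2/=np.linalg.norm(d2)
    k=np.linalg.lstsq(np.c_[d1,-d2],o2-o1,rcond=None)[0];a,b=o1+k[0]*d1,o2+k[1]*d2
    return (a+b)/2,np.linalg.norm(a-b)
T=lambda x,y:(109+y/6-.4,328+x/6-.4)
S=lambda x,y:(216+y/6-.4,315+x/6-.4)
if __name__=='__main__':
    np.set_printoptions(precision=1,suppress=True)
    A=tri(T(197,238),S(168,64));B=tri(T(266,221),S(143,124));print(A,B)
    m=(A[0]+B[0])/2;s=bot.state();v=m-s['eef_pos'];u=np.array([np.cos(.22),np.sin(.22)]);n=np.array([-u[1],u[0]])
    print(m,'along',v[:2]@u,'lat',v[:2]@n,v[2])
    print('head',tri(T(192,145),S(268,191)),'clip', tri(T(198,190),S(617-396,212)))
E
python3 tri.py
```

```text
(array([ 605.1, -128.1,  108.4]), np.float64(3.7682613546913926)) (array([ 611.7, -156.6,  107.1]), np.float64(3.2666440014058686))
[ 608.4 -142.3  107.8] along 131.26488690740067 lat -1.086239551849237 14.97831873106125
head (array([ 651.9, -132.7,   71. ]), np.float64(1.0862560966818162)) clip (array([ 636.1, -137.2,   54.3]), np.float64(0.19379835540695228))
```

Request:
{"name": "apply_moves", "arguments": {"increments": [[0,0,0,0,0,0.02,0.01],[0,0,0,0,0,0.015,0.01],[0,0,0,0,0,0.008,0.01],[0,0,0,0,0,0,0.01],[0,0,0,0,0,0,0.01]]}}

```text
time: 8.02
eef_pos: [479.3, -169.9, 49.0]
eef_rot: [-0.0, -0.109, 0.994, 0.0]
force: [0.1, 0.6, -1.7]
finger_gap: 20.5
grip_force: 98.5
```

Request:
{"name": "apply_moves", "arguments": {"increments": [[0,0,0,0,0,0,0.01],[0,0,0,0,0,0,0.01]]}}

```text
time: 8.18
eef_pos: [480.1, -170.1, 49.8]
eef_rot: [0.001, -0.109, 0.994, -0.0]
force: [1.4, 0.7, -2.0]
finger_gap: 20.5
grip_force: 98.5
```

```bash
python3 k.py k2
```

```text
turn [-0.03  0.08 -0.14] now [  4.33  -1.01 -30.24] goal frame [  4.38  -0.98 -30.23]
[ 480.0562999  -170.08555973   49.77030277] [ 1.37759317  0.70654164 -1.99851052]
top 109 328
fork_mouth [264.5 220.6] 0.9 [329.62483934 216.13731954]
fork_mouth [144.1 365.2] 0.52 [ 621.2186104  -145.75290557]
fork_mouth [136.1 357. ] 0.46 [ 642.00626809 -125.69466815]
clip [140.6 358.6] 0.51 [ 635.43816433 -131.99377742]
scene 216 315
fork_mouth [247.5 345.8] 0.71 [ 628.87165348 -150.56590669]
fork_mouth [137.8 323.1] 0.48 [381.4658265  156.21819205]
clip [256.7 353.3] 0.64 [ 647.46574035 -149.25746594]
```

View pics/k2.png

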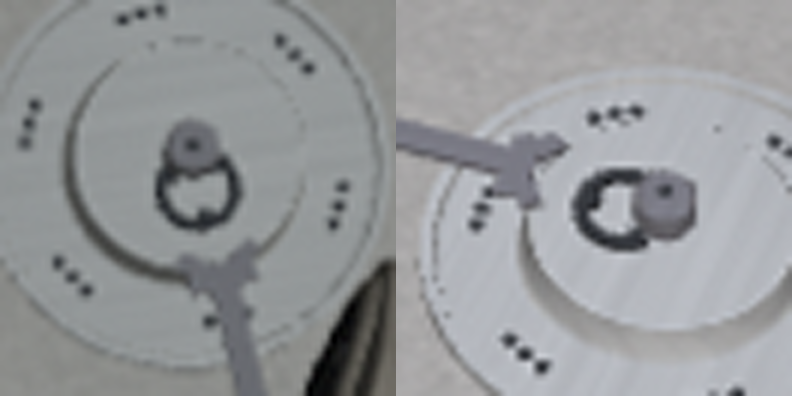

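The vee mouth sits squarely behind the clip back with a gap. Tine tips are at top crop (180, 264) and (250, 244). I have used all ten pictures, so from here on I go by numbers.

Run:
```python
from tri import *
np.set_printoptions(precision=1,suppress=True)
A=tri(T(181,265),S(170,146));B=tri(T(252,245),S(142,206));print(A,B)
m=(A[0]+B[0])/2;s=bot.state();v=m-s['eef_pos'];u=np.array([np.cos(.22),np.sin(.22)]);n=np.array([-u[1],u[0]])
print(m,'along',v[:2]@u,'lat',v[:2]@n,v[2])
c=np.array([637,-136]);w=c-m[:2];print('clip ahead of tips',w@u,'lat',w@n)
```

```text
(array([ 604.6, -126.4,   61.5]), np.float64(5.713329205778818)) (array([ 611.7, -157.2,   62.7]), np.float64(3.878289703341552))
[ 608.1 -141.8   62.1] along 131.657617361679 lat -0.6399111795530528 12.90813394443041
clip ahead of tips 29.425180625716873 lat -0.6312892190244392
```

Request:
{"name": "apply_moves", "arguments": {"increments": [[0,0,0,0,0,0.003,0.01],[0,0,0,0,0,0.0015,0.01],[0,0,0,0,0,0.001,0.01],[0,0,0,0,0,0,0.01],[0,0,0,0,0,0,0.01]]}}

```text
time: 8.9
eef_pos: [479.3, -169.9, 43.3]
eef_rot: [-0.0, -0.109, 0.994, 0.0]
force: [0.9, -0.6, -1.5]
finger_gap: 20.0
grip_force: 98.5
```

Request:
{"name": "apply_moves", "arguments": {"increments": [[0,0,0,0,0,0.0007,0.01],[0,0,0,0,0,0,0.01],[0,0,0,0,0,0,0.01],[0,0,0,0,0,0,0.01]]}}

```text
time: 9.23
eef_pos: [479.4, -169.9, 42.8]
eef_rot: [0.0, -0.109, 0.994, -0.0]
force: [-0.3, -0.1, -2.0]
finger_gap: 20.1
grip_force: 98.5
```

Request:
{"name": "apply_moves", "arguments": {"increments": [[0,0,0,0,0,0.0007,0.01],[0,0,0,0,0,0,0.01],[0,0,0,0,0,0,0.01],[0,0,0,0,0,0,0.01]]}}

```text
time: 9.57
eef_pos: [479.4, -169.9, 42.0]
eef_rot: [-0.0, -0.109, 0.994, 0.0]
force: [0.0, 0.2, -1.1]
finger_gap: 20.4
grip_force: 98.5
```

```bash
python3 -c "
from h import *
s=bot.state();print(s['eef_pos'],s['force'],s['wrist_torque'])"
```

```text
[ 479.39189639 -169.85847091   42.03909338] [ 0.00525414  0.19114352 -1.10298438] [-0.02031178  0.05589123 -0.0192993 ]
```

Request:
{"name": "apply_moves", "arguments": {"increments": [[0,0,0,0,0,0.0005,0.01],[0,0,0,0,0,0,0.01],[0,0,0,0,0,0,0.01]]}}

```text
time: 9.82
eef_pos: [479.5, -170.0, 41.6]
eef_rot: [0.0, -0.109, 0.994, -0.0]
force: [0.4, 0.3, -1.6]
finger_gap: 20.6
grip_force: 98.5
```

Request:
{"name": "apply_moves", "arguments": {"increments": [[0,0,0,0,0,0.0005,0.01],[0,0,0,0,0,0,0.01],[0,0,0,0,0,0,0.01]]}}

```text
time: 10.07
eef_pos: [479.6, -169.9, 41.2]
eef_rot: [0.0, -0.109, 0.994, -0.0]
force: [-1.2, -0.1, 0.1]
finger_gap: 20.4
grip_force: 98.6
```

```bash
python3 -c "
from h import *
s=bot.state();print(s['eef_pos'],s['force'],s['wrist_torque'])"
```

```text
[ 479.60374212 -169.93645352   41.15741021] [-1.18665815 -0.09225525  0.08480403] [ 0.05786085 -0.17743888  0.00404386]
```

Contact at TCP z ≈ 41.3. I'll raise 0.4 mm and slide forward.

Request:
{"name": "apply_moves", "arguments": {"increments": [[0,0,0,0,0,-0.0004,0.01],[0,0,0,-0.004,0,0,0.01],[0,0,0,-0.004,0,0,0.01],[0,0,0,-0.002,0,0,0.01],[0,0,0,0,0,0,0.01]]}}

```text
time: 10.48
eef_pos: [490.1, -167.4, 41.5]
eef_rot: [0.0, -0.109, 0.994, -0.0]
force: [0.4, 0.1, -0.9]
finger_gap: 20.1
grip_force: 98.5
```

Request:
{"name": "apply_moves", "arguments": {"increments": [[0,0,0,0,0,0,0.01],[0,0,0,-0.002,0,0,0.01],[0,0,0,0,0,0,0.01],[0,0,0,-0.002,0,0,0.01],[0,0,0,0,0,0,0.01]]}}

```text
time: 10.9
eef_pos: [493.4, -166.8, 41.5]
eef_rot: [0.0, -0.109, 0.994, -0.0]
force: [-0.6, -0.5, -0.6]
finger_gap: 20.2
grip_force: 98.6
```

Request:
{"name": "apply_moves", "arguments": {"increments": [[0,0,0,0,0,0,0.01],[0,0,0,-0.002,0,0,0.01],[0,0,0,0,0,0,0.01],[0,0,0,0,0,0,0.01],[0,0,0,0,0,0,0.01]]}}

```text
time: 11.32
eef_pos: [495.1, -166.4, 41.4]
eef_rot: [0.0, -0.109, 0.994, -0.0]
force: [0.1, 0.8, -0.9]
finger_gap: 20.0
grip_force: 98.6
```

```bash
cat > f.py <<'E'
from h import *
np.set_printoptions(precision=2,suppress=True)
u=np.array([np.cos(.22),np.sin(.22),0]);n=np.array([-u[1],u[0],0])
s=bot.state();p=s['eef_pos'];v=np.array([652.3,-132.8,0])-p;F=s['force']
print('dist to axis along',v@u,'lat',v@n,'z',p[2],'push',-F@u,'latF',F@n,'Fz',F[2],'T',s['wrist_torque'],'t',s['time'])
E
python3 f.py
python3 - <<'E'
from h import *
for n in('fork_mouth','clip','clip_back'):
  for c in('top','scene'):
    for d in bot.landmark_of(c,n)[:2]: print(n,c,np.round(d['at'],1),round(d['confidence'],2),at(c,*d['at'],54)[:2])
E
```

```text
dist to axis along 160.7332882852632 lat -1.5038681339969604 z 41.44760095595222 push -0.29186074492908554 latF 0.7806435411309549 Fz -0.9242336331438363 T [ 0.05 -0.21 -0.03] t 11.3167
fork_mouth top [264.5 220.6] 0.9 [327.81261285 221.36851854]
fork_mouth top [144.1 365.2] 0.52 [ 626.0121273  -148.71994055]
fork_mouth scene [247.5 345.8] 0.71 [ 620.29144248 -134.87384888]
fork_mouth scene [137.8 323.1] 0.48 [366.71918761 179.5566422 ]
clip top [140.6 358.6] 0.51 [ 635.43816433 -131.99377742]
clip scene [256.7 353.3] 0.64 [ 647.46574035 -149.25746594]
clip_back scene [250.4 346.6] 0.45 [ 625.9911816  -141.24360745]
```

Request:
{"name": "apply_moves", "arguments": {"increments": [[0,0,0,-0.001,0,0,0.01],[0,0,0,-0.001,0,0,0.01],[0,0,0,0,0,0,0.01],[0,0,0,0,0,0,0.01]]}}

```text
time: 11.95
eef_pos: [496.9, -166.1, 41.4]
eef_rot: [-0.0, -0.109, 0.994, -0.0]
force: [0.2, 0.2, -0.2]
finger_gap: 20.1
grip_force: 98.7
```

Request:
{"name": "apply_moves", "arguments": {"increments": [[0,0,0,-0.001,0,0,0.01],[0,0,0,-0.001,0,0,0.01],[0,0,0,0,0,0,0.01],[0,0,0,0,0,0,0.01]]}}

```text
time: 12.28
eef_pos: [498.5, -165.9, 41.3]
eef_rot: [-0.0, -0.108, 0.994, -0.0]
force: [-3.5, -1.9, 0.6]
finger_gap: 20.4
grip_force: 98.8
```

```bash
python3 f.py
```

```text
dist to axis along 157.34455309810457 lat -1.282549830842265 z 41.33452077527405 push 3.7869666762453766 latF -1.0736136971503485 Fz 0.6015955200129626 T [-0.39  0.4  -0.21] t 12.2833
```

Request:
{"name": "apply_moves", "arguments": {"increments": [[0,0,0,-0.001,0,-0.0002,0.01],[0,0,0,-0.0005,0,0,0.01],[0,0,0,0,0,0,0.01]]}}

```text
time: 12.53
eef_pos: [499.9, -165.5, 41.5]
eef_rot: [-0.0, -0.108, 0.994, 0.0]
force: [-3.8, -2.4, -0.2]
finger_gap: 20.2
grip_force: 98.8
```

Request:
{"name": "apply_moves", "arguments": {"increments": [[0,0,0,-0.001,0,0,0.01],[0,0,0,-0.0005,0,0,0.01],[0,0,0,0,0,0,0.01]]}}

```text
time: 12.78
eef_pos: [502.9, -164.4, 41.7]
eef_rot: [0.001, -0.109, 0.994, 0.0]
force: [-0.3, -0.2, -1.4]
finger_gap: 20.2
grip_force: 98.4
```

```bash
python3 f.py
```

```text
dist to axis along 152.67543062844237 lat -1.7812400913457296 z 41.7463923016243 push 0.3543695411787753 latF -0.13214150560884877 Fz -1.3605603497588206 T [ 0.02 -0.01  0.01] t 12.7833
```

```bash
cat > l.py <<'E'
from h import *
np.set_printoptions(linewidth=250)
for c in('top','scene'):
    im=bot.get_image(c);g=cv2.cvtColor(im,cv2.COLOR_BGR2GRAY)
    r,k=proj(c,[640,-135,57]).astype(int)
    print(c,r-15,k-20)
    for row in g[r-15:r+14,k-20:k+20]: print(''.join(f'{v//10:2d}' for v in row))
    for n in('fork_mouth','clip','clip_back'):
        for d in bot.landmark_of(c,n)[:2]: print(n,np.round(d['at'],1),round(d['confidence'],2),at(c,*d['at'],54)[:2])
E
python3 l.py
```

```text
top 123 339
14141513111415151515151515151515151515151515151515151515151515151515151414151515
14151411111515151515151515151515151515151515151515151515151515151515151515151515
15141211141515151515151514151515151515151515151515151515151515151515151515141515
15141012151414151515151515151515151515151515151515151515151515151515151515151515
14121014151415151515151515151515151515151515151515151515151515151515151515151415
13101115151515151515151515151515151515151414151515151515151515151515151515151515
12101415151515151515151515151515151413111112121315151515151515151515151515151514
11101515151515151515151515151515151310101010101111111315151515151515151515151514
 9101515151514141514151515151515141010101010101010 7 913151515151515151515151514
 811151414141415151515151514111212 91110 7 7 91111 9 511151515151515151515151414
 812151414151515151515151513 5 6 8 91110 6 5 91111 9 4 8131515151515151515151515
 812151514141415151515151512 4 4 5 9111010 9101011 9 3 7121515151515151515151515
 8121515151515151515151514 9 5 7 8 71010101010101010 5 6111515151515151515151515
 8111515151515151515151514 8 51013 
[... 3491 characters left out ...]
1818181818
18181512111217181818181818181818181818181818171715141110101618181918181818181818
18181613121117181818181817181818181819181818181818181818181818181818181818181818
18181714121212181818181818181818181818181818181818181818181818181818181818181818
18181815131212131818181818181818181918181818181818181818181818181818181818181818
18181816141313121418181818181818181818181818181818181818181818181818181818181818
fork_mouth [249.9 355.5] 0.73 [ 642.16236062 -129.84017739]
fork_mouth [137.2 326.6] 0.38 [373.67790375 186.88924827]
clip [255.3 356.3] 0.53 [ 651.16886171 -142.42125577]
clip [359.3 272.8] 0.36 [ 639.35318041 -438.89357162]
clip_back [248.6 356.1] 0.41 [ 641.47466757 -125.86811983]
```

Run:
```python
from h import *
u=np.array([np.cos(.22),np.sin(.22)]);n=np.array([-u[1],u[0]])
for d in (0,4,15.6):
    c=np.array([652.3,-132.8])-d*u
    for cam in('top','scene'):
        print(d,cam,'back',proj(cam,[*(c-19*u),57]).round(1),'left',proj(cam,[*(c+19*n),57]).round(1),'right',proj(cam,[*(c-19*n),57]).round(1))
```

```text
0 top back [140.9 360.7] left [135.6 351.7] right [132.1 366. ]
0 scene back [249.6 350.6] left [245.5 361.3] right [258.1 356.5]
4 top back [142.4 361.1] left [137.1 352.1] right [133.6 366.4]
4 scene back [249.2 348.9] left [245.1 359.6] right [257.7 354.7]
15.6 top back [146.8 362.2] left [141.4 353.2] right [138.  367.5]
15.6 scene back [247.9 343.9] left [243.8 354.6] right [256.4 349.6]
```

The clip seems to have jumped ahead of the fork. I'll creep up until the stop is felt.

Request:
{"name": "apply_moves", "arguments": {"increments": [[0,0,0,-0.0007,0,0,0.01],[0,0,0,0,0,0,0.01],[0,0,0,0,0,0,0.01]]}}

```text
time: 13.43
eef_pos: [502.7, -164.7, 41.7]
eef_rot: [0.0, -0.109, 0.994, 0.0]
force: [-1.2, -0.4, -1.3]
finger_gap: 20.1
grip_force: 98.4
```

Request:
{"name": "apply_moves", "arguments": {"increments": [[0,0,0,-0.0007,0,0,0.01],[0,0,0,0,0,0,0.01],[0,0,0,0,0,0,0.01]]}}

```text
time: 13.68
eef_pos: [503.3, -164.6, 41.7]
eef_rot: [0.0, -0.109, 0.994, -0.0]
force: [0.3, -0.8, -0.2]
finger_gap: 19.9
grip_force: 98.4
```

Request:
{"name": "apply_moves", "arguments": {"increments": [[0,0,0,-0.0007,0,0,0.01],[0,0,0,0,0,0,0.01],[0,0,0,0,0,0,0.01]]}}

```text
time: 13.93
eef_pos: [504.0, -164.5, 41.6]
eef_rot: [0.0, -0.109, 0.994, -0.0]
force: [-0.9, 0.3, -0.4]
finger_gap: 19.9
grip_force: 98.4
```

```bash
python3 f.py
```

```text
dist to axis along 151.64402238603776 lat -1.4672141120684776 z 41.63038772973309 push 0.8099687327991154 latF 0.45135428746232065 Fz -0.41450256232158555 T [ 0.1  -0.01 -0.02] t 13.9333
```

Request:
{"name": "apply_moves", "arguments": {"increments": [[0,0,0,-0.0007,0,0,0.01],[0,0,0,0,0,0,0.01],[0,0,0,0,0,0,0.01]]}}

```text
time: 14.18
eef_pos: [504.6, -164.3, 41.6]
eef_rot: [0.0, -0.109, 0.994, 0.0]
force: [0.4, -0.4, -1.4]
finger_gap: 20.4
grip_force: 98.4
```

Request:
{"name": "apply_moves", "arguments": {"increments": [[0,0,0,-0.0007,0,0,0.01],[0,0,0,0,0,0,0.01],[0,0,0,0,0,0,0.01]]}}

```text
time: 14.43
eef_pos: [505.3, -164.1, 41.7]
eef_rot: [0.0, -0.109, 0.994, -0.0]
force: [0.8, -1.1, -1.9]
finger_gap: 20.3
grip_force: 98.4
```

```bash
python3 f.py
```

```text
dist to axis along 150.25842725184134 lat -1.486305282232557 z 41.65338456614541 push -0.5381311568980455 latF -1.2255451475179862 Fz -1.9042624129629204 T [ 0.06 -0.06 -0.03] t 14.4333
```

Request:
{"name": "apply_moves", "arguments": {"increments": [[0,0,0,-0.0006,0,0,0.01],[0,0,0,0,0,0,0.01],[0,0,0,0,0,0,0.01]]}}

```text
time: 14.68
eef_pos: [505.9, -164.0, 41.6]
eef_rot: [0.0, -0.109, 0.994, 0.0]
force: [-0.6, -1.1, -1.3]
finger_gap: 20.6
grip_force: 98.4
```

Request:
{"name": "apply_moves", "arguments": {"increments": [[0,0,0,-0.0006,0,0,0.01],[0,0,0,0,0,0,0.01],[0,0,0,0,0,0,0.01]]}}

```text
time: 14.93
eef_pos: [506.5, -163.9, 41.6]
eef_rot: [0.0, -0.109, 0.994, -0.0]
force: [-0.3, 1.0, -1.1]
finger_gap: 20.2
grip_force: 98.4
```

```bash
python3 f.py; python3 l.py | head -64
```

```text
dist to axis along 149.0808842616688 lat -1.47105482063097 z 41.64847098181182 push 0.05673102482242157 latF 1.0034886601271786 Fz -1.1079661964992988 T [ 0.03 -0.08 -0.02] t 14.9333
top 123 339
14151513111415151515151515151515151515151515151515151515151515151515151414151515
14151411111515151515151515151515151515151515151515151515151515151515151515151515
15141211141515151515151415151515151515151515151515151515151515151515151515141515
15141012151414151515151515151515151515151515151515151515151515151515151515151515
15121014151415151515151515151515151515151515151515151515151515151515151515151415
13101115151515151515151515151515151515151414151514141515151515151515151515151515
12101415151515151515151515151515151413121112121210101415151515151515151515151514
111015151515151515151515151413131513101010101010 9 71115151515151515151515151414
 910151515151414141414151514 9 9121010101010111110 7 813151515151515151515151514
 811151414141514151515151512 5 5 8 91110 7 7 91111 9 511151515151515151515151414
 8111514151415151515151514 9 5 7 7 91110 6 5 91111 9 410151515151515151515151515
 8121515141515
[... 3337 characters left out ...]
12 9 91110 5 5 6121512 9 9 9 81217181818181818181818
1818141013181818181818181818161517181812 5 5 6 7 91511 7 51118181818181818181818
181814111017181818181818181818181818181912 5 4 5 6 7 6 5 5 617181818181818181818
18181511101718181818181818181818181818191815 8 4 4 4 5 4 4 413181818181818181818
18181512111217181818181818181818181818181818171715141110101618181818181818181818
18181613111117181818181818181818181819181818181818181818181818181818181818181818
18181714121212181818181818181818181818181818181818181818181818181818181818181818
18181815131212131818181818181818181818181818181818181818181818181818181818181818
18181816141313121418181818181818181818181818181818181818181818181818181818181818
```

The clip snapped home: both cameras now match the home projection (top row 141, scene col 350.6). The fork is still 2–3 mm behind it, so I keep creeping up.

Request:
{"name": "apply_moves", "arguments": {"increments": [[0,0,0,-0.0006,0,0,0.01],[0,0,0,0,0,0,0.01],[0,0,0,-0.0004,0,0,0.01],[0,0,0,0,0,0,0.01]]}}

```text
time: 15.67
eef_pos: [507.4, -163.7, 41.6]
eef_rot: [-0.0, -0.109, 0.994, -0.0]
force: [0.7, -0.6, -0.7]
finger_gap: 20.2
grip_force: 98.4
```

Request:
{"name": "apply_moves", "arguments": {"increments": [[0,0,0,-0.0004,0,0,0.01],[0,0,0,0,0,0,0.01],[0,0,0,0,0,0,0.01]]}}

```text
time: 15.92
eef_pos: [507.7, -163.7, 41.6]
eef_rot: [-0.0, -0.109, 0.994, 0.0]
force: [-0.3, -0.4, -1.7]
finger_gap: 20.3
grip_force: 98.5
```

```bash
python3 f.py
```

```text
dist to axis along 147.85029376893354 lat -1.4440317492298609 z 41.624353338909515 push 0.38835846940081403 latF -0.31449411989306647 Fz -1.680925659665935 T [-0.01  0.04 -0.04] t 15.9167
```

Request:
{"name": "apply_moves", "arguments": {"increments": [[0,0,0,-0.0004,0,0,0.01],[0,0,0,0,0,0,0.01],[0,0,0,0,0,0,0.01]]}}

```text
time: 16.17
eef_pos: [508.0, -163.7, 41.6]
eef_rot: [-0.0, -0.108, 0.994, -0.0]
force: [-0.5, -1.1, -0.2]
finger_gap: 20.3
grip_force: 98.6
```

Request:
{"name": "apply_moves", "arguments": {"increments": [[0,0,0,-0.0004,0,0,0.01],[0,0,0,0,0,0,0.01],[0,0,0,0,0,0,0.01]]}}

```text
time: 16.42
eef_pos: [508.3, -163.6, 41.6]
eef_rot: [-0.0, -0.108, 0.994, -0.0]
force: [-0.9, -1.5, -0.5]
finger_gap: 20.1
grip_force: 98.6
```

```bash
python3 f.py
```

```text
dist to axis along 147.21898844257197 lat -1.3498841386807718 z 41.611559607900055 push 1.254200079533998 latF -1.2829276571760093 Fz -0.5052501609592774 T [-0.18  0.25 -0.08] t 16.4167
```

Request:
{"name": "apply_moves", "arguments": {"increments": [[0,0,0,-0.0005,0,0,0.01],[0,0,0,0,0,0,0.01],[0,0,0,0,0,0,0.01]]}}

```text
time: 16.67
eef_pos: [508.5, -163.6, 41.5]
eef_rot: [-0.001, -0.108, 0.994, 0.0]
force: [-3.7, -1.4, -0.1]
finger_gap: 19.9
grip_force: 98.6
```

Request:
{"name": "apply_moves", "arguments": {"increments": [[0,0,0,-0.0005,0,0,0.01],[0,0,0,0,0,0,0.01],[0,0,0,0,0,0,0.01]]}}

```text
time: 16.92
eef_pos: [508.6, -163.4, 41.4]
eef_rot: [-0.001, -0.108, 0.994, 0.0]
force: [-4.1, -2.9, 1.4]
finger_gap: 20.2
grip_force: 98.7
```

```bash
python3 f.py
```

```text
dist to axis along 146.96483064999828 lat -1.4592412408476483 z 41.44114801316401 push 4.600638261306984 latF -1.9726220477610816 Fz 1.448974828773105 T [-0.35  0.79 -0.1 ] t 16.9167
```

Request:
{"name": "apply_moves", "arguments": {"increments": [[0,0,0,-0.0005,0,-0.0002,0.01],[0,0,0,-0.0005,0,0,0.01],[0,0,0,0,0,0,0.01],[0,0,0,0,0,0,0.01]]}}

```text
time: 17.25
eef_pos: [508.6, -163.4, 41.5]
eef_rot: [-0.002, -0.108, 0.994, 0.0]
force: [-6.9, -2.2, 1.9]
finger_gap: 20.1
grip_force: 98.8
```

```bash
python3 f.py
```

```text
dist to axis along 146.8675259321079 lat -1.4926023956272831 z 41.46335697499937 push 7.178769409066258 latF -0.6298446834395082 Fz 1.8609825398214488 T [-0.5   1.16 -0.13] t 17.25
```

Request:
{"name": "apply_moves", "arguments": {"increments": [[0,0,0,-0.0007,0,-0.0002,0.01],[0,0,0,-0.0007,0,-0.0002,0.01],[0,0,0,0,0,0,0.01],[0,0,0,0,0,0,0.01]]}}

```text
time: 17.58
eef_pos: [508.7, -163.3, 41.5]
eef_rot: [-0.003, -0.108, 0.994, 0.0]
force: [-9.9, -3.1, 2.0]
finger_gap: 20.5
grip_force: 98.9
```

Request:
{"name": "apply_moves", "arguments": {"increments": [[0,0,0,-0.0007,0,0,0.01],[0,0,0,-0.0007,0,0,0.01],[0,0,0,0,0,0,0.01],[0,0,0,0,0,0,0.01]]}}

```text
time: 17.92
eef_pos: [508.8, -163.2, 41.4]
eef_rot: [-0.004, -0.108, 0.994, 0.001]
force: [-12.1, -3.1, 4.2]
finger_gap: 20.5
grip_force: 99.2
```

```bash
python3 f.py
```

```text
dist to axis along 146.63430905662213 lat -1.656397406783855 z 41.37353638726322 push 12.495684897648879 latF -0.3569404512187452 Fz 4.248399087270838 T [-0.55  2.03 -0.02] t 17.9167
```

Request:
{"name": "apply_moves", "arguments": {"increments": [[0,0,0,-0.0008,0,-0.0002,0.01],[0,0,0,-0.0008,0,-0.0002,0.01],[0,0,0,0,0,0,0.01],[0,0,0,0,0,0,0.01],[0,0,0,0,0,0,0.01]]}}

```text
time: 18.33
eef_pos: [508.9, -163.1, 41.4]
eef_rot: [-0.005, -0.107, 0.994, 0.001]
force: [-15.7, -3.6, 5.0]
finger_gap: 20.7
grip_force: 99.4
```

```bash
python3 f.py
```

```text
dist to axis along 146.56786015952045 lat -1.7169274528582077 z 41.41187539698041 push 16.105886623515623 latF -0.051103666878916605 Fz 5.003352793689788 T [-0.7   2.55 -0.08] t 18.3333
```

The clip took 16 N against the solid stop. Now backing off and lifting away.

Request:
{"name": "apply_moves", "arguments": {"increments": [[0,0,0,0.003,0,-0.0003,0.01],[0,0,0,0.005,0,0,0.01],[0,0,0,0.01,0,0,0.01],[0,0,0,0.012,0,0,0.01],[0,0,0,0.005,0,0,0.01]]}}

```text
time: 18.75
eef_pos: [478.8, -169.8, 42.9]
eef_rot: [-0.0, -0.108, 0.994, 0.0]
force: [-0.2, -0.8, -2.5]
finger_gap: 20.3
grip_force: 98.4
```

Request:
{"name": "apply_moves", "arguments": {"increments": [[0,0,0,0,0,-0.02,0.01],[0,0,0,0,0,-0.04,0.01],[0,0,0,0,0,-0.04,0.01],[0,0,0,0,0,-0.03,0.01],[0,0,0,0,0,0,0.01]]}}

```text
time: 19.17
eef_pos: [484.2, -170.8, 179.1]
eef_rot: [0.006, -0.108, 0.994, -0.001]
force: [1.6, 0.8, -0.6]
finger_gap: 20.3
grip_force: 98.5
```

```bash
python3 f.py;  python3 l.py | sed -n '1,30p;34,66p'; python3 -c "
from h import *
plan([491.7,313.6,150],np.pi-.13)"
```

```text
dist to axis along 172.30052381429311 lat 0.44344189967078723 z 179.08245740268194 push -1.7371763944990888 latF 0.4387389936590491 Fz -0.6452125478236642 T [-0.02 -0.03  0.02] t 19.1667
top 123 339
14141413111315151415151515151414141414151415151414141414151514151515151414151515
14141411111414141414141414141414151414141414141515151515151515151515151514151515
14141210141414141414141414141414141515151515151515151515151515151515151514141515
14131011151414141414141414141515151515151515151515151515151515151515151515151515
14111014141414141515151515151515151515151515151515151515151515151515151515141415
13 91115141415151515151515151515151515141314141412141515151515151515151515151415
121014151515151515151515151515151514121111111212 7101415151515151515151515151413
101015151515151514141414151413141513101010101010 8 71115151515151515151515151413
 810151414141414141414141513 910121010101010101010 6 813151515151515151515151414
 811141414141414141414151412 5 5 7 91010 7 7 91010 8 511151515141514141414141414
 8111514141414141414141514 9 4 5 7 91110 6 5 81111 9 4 9141514141414141414151414
 811151414
[... 3373 characters left out ...]
1818181818
18181511101718181818181818181818181818191815 8 4 4 4 5 5 4 410171818181818181818
18181512111217181818181818181818181818181818171715111010101317181818181818181818
18181613111117181818181817181818181819181818181818181818181818181818181818181818
18181714121212181818181818181818181818181818181818181818181818181818181818181818
18181815131212131818181718181818181818181717181818181818181818181818181818181818
18181816141313121418181818181818181818181718181818181818181818181818181818181818
fork_mouth [208.  348.1] 0.84 [563.26775364 -24.52964479]
fork_mouth [135.6 328.2] 0.8 [373.69774512 195.45876622]
turn [ 0.03 -0.15 19.92] now [-116.01  469.03   21.73] goal frame [ 50.8  480.49  21.59]
```

The clip stays home and the fork is clear. Carrying it back to the rest.

Request:
{"name": "apply_moves", "arguments": {"increments": [[0,0,5,0,0,0,0.01],[0,0,5,0,0,0,0.01],[0,0,5,0,0,0,0.01],[0,0,5,0,0,0,0.01],[0,0,0,0.002,0.02,0,0.01]]}}

```text
time: 19.98
eef_pos: [480.5, -153.1, 172.3]
eef_rot: [-0.0, 0.071, 0.998, -0.001]
force: [0.4, -0.5, -1.8]
finger_gap: 20.4
grip_force: 98.4
```

Request:
{"name": "apply_moves", "arguments": {"increments": [[0,0,0,0.0035,0.034,0,0.01],[0,0,0,0.0035,0.034,0,0.01],[0,0,0,0.0035,0.034,0,0.01],[0,0,0,0.0035,0.034,0,0.01],[0,0,0,0.0035,0.034,0,0.01]]}}

```text
time: 20.4
eef_pos: [485.6, 22.8, 172.2]
eef_rot: [-0.001, 0.066, 0.998, -0.0]
force: [0.8, -0.4, -1.5]
finger_gap: 20.2
grip_force: 98.4
```

Request:
{"name": "apply_moves", "arguments": {"increments": [[0,0,0,0.0035,0.034,0,0.01],[0,0,0,0.0035,0.034,0,0.01],[0,0,0,0.0035,0.034,0,0.01],[0,0,0,0.0035,0.034,0,0.01],[0,0,0,0.0035,0.034,0,0.01]]}}

```text
time: 20.82
eef_pos: [490.6, 193.6, 172.1]
eef_rot: [-0.001, 0.066, 0.998, -0.0]
force: [0.8, -0.6, -1.7]
finger_gap: 20.1
grip_force: 98.4
```

Request:
{"name": "apply_moves", "arguments": {"increments": [[0,0,0,0.0035,0.034,0,0.01],[0,0,0,0.0035,0.034,0.01,0.01],[0,0,0,0.003,0.03,0.01,0.01],[0,0,0,0,0.015,0,0.01],[0,0,0,0,0,0,0.01]]}}

```text
time: 21.23
eef_pos: [494.7, 309.9, 151.4]
eef_rot: [-0.001, 0.063, 0.998, 0.0]
force: [0.6, -0.1, -0.5]
finger_gap: 20.5
grip_force: 98.4
```

Request:
{"name": "apply_moves", "arguments": {"increments": [[0,0,0,0,0,0,0.01],[0,0,0,0,0,0,0.01],[0,0,0,0,0,0,0.01]]}}

```text
time: 21.48
eef_pos: [496.5, 303.3, 153.0]
eef_rot: [0.0, 0.067, 0.998, -0.001]
force: [-0.4, -0.8, -1.9]
finger_gap: 20.4
grip_force: 98.4
```

```bash
python3 -c "
from h import *
plan([491.7,313.6,70],np.pi-.13)"
```

```text
turn [-0.06  0.01 -0.23] now [ 6.17  9.6  83.  ] goal frame [ 6.12  9.54 83.01]
```

Request:
{"name": "apply_moves", "arguments": {"increments": [[0,0,-0.2,0.006,0.0095,0,0.01],[0,0,0,0,0,0.04,0.01],[0,0,0,0,0,0.04,0.01],[0,0,0,0,0,0.01,0.01],[0,0,0,0,0,0,0.01]]}}

```text
time: 21.9
eef_pos: [488.9, 314.1, 60.3]
eef_rot: [-0.003, 0.064, 0.998, -0.002]
force: [-0.0, 0.1, -1.2]
finger_gap: 20.5
grip_force: 98.4
```

Request:
{"name": "apply_moves", "arguments": {"increments": [[0,0,0,0,0,0,0.01],[0,0,0,0,0,0,0.01],[0,0,0,0,0,0,0.01]]}}

```text
time: 22.15
eef_pos: [492.8, 316.6, 65.3]
eef_rot: [0.001, 0.064, 0.998, 0.001]
force: [-0.7, -0.3, -2.2]
finger_gap: 19.8
grip_force: 98.4
```

```bash
cat > r.py <<'E'
from h import *
plan([491.7,313.6,23],np.pi-.13)
# compare wrist view of handle and rest with the lift picture w3 (TCP z 57)
im=bot.get_image('wrist').astype(int);ref=cv2.imread('pics/w3.png').astype(int)
for n,i in(('now',im),('w3',ref)):
    m=((i[...,2]-i[...,0])>40)&(i[...,2]>110);m[:,:280]=0;m[:,360:]=0;m[:140]=0
    for r in (165,200,260,320):
        c=np.nonzero(m[r])[0];print(n,r,c.min() if len(c) else None,c.max() if len(c) else None,end=' | ')
    d=(i.sum(2)<230);print('first handle row',np.nonzero(m.sum(1)>20)[0][:1])
E
python3 r.py
```

```text
turn [0.16 0.16 0.09] now [ 0.86 -3.23 42.27] goal frame [ 0.74 -3.11 42.29]
now 165 291 344 | now 200 293 341 | now 260 295 338 | now 320 297 335 | first handle row [156]
w3 165 291 344 | w3 200 293 340 | w3 260 296 338 | w3 320 297 334 | first handle row [156]
```

The fork sits in the grip exactly as when I picked it up. Correcting 3 mm sideways and lowering.

Request:
{"name": "apply_moves", "arguments": {"increments": [[0,0,0,0.001,-0.003,0,0.01],[0,0,0,0,0,0.012,0.01],[0,0,0,0,0,0.012,0.01],[0,0,0,0,0,0.006,0.01],[0,0,0,0,0,0,0.01]]}}

```text
time: 22.62
eef_pos: [488.4, 311.9, 30.6]
eef_rot: [-0.002, 0.064, 0.998, -0.001]
force: [-0.1, -0.0, -2.3]
finger_gap: 20.1
grip_force: 98.4
```

Request:
{"name": "apply_moves", "arguments": {"increments": [[0,0,0,0,0,0,0.01],[0,0,0,0,0,0,0.01],[0,0,0,0,0,0,0.01]]}}

```text
time: 22.87
eef_pos: [490.2, 313.0, 33.2]
eef_rot: [0.0, 0.064, 0.998, 0.0]
force: [0.8, -0.5, -1.0]
finger_gap: 20.8
grip_force: 98.4
```

```bash
python3 r.py
```

```text
turn [0.02 0.02 0.12] now [-1.4   0.76 10.16] goal frame [-1.41  0.76 10.16]
now 165 291 344 | now 200 293 340 | now 260 296 337 | now 320 298 334 | first handle row [156]
w3 165 291 344 | w3 200 293 340 | w3 260 296 338 | w3 320 297 334 | first handle row [156]
```

Request:
{"name": "apply_moves", "arguments": {"increments": [[0,0,0,-0.0014,0.0007,0.005,0.01],[0,0,0,0,0,0.003,0.01],[0,0,0,0,0,0.001,0.01],[0,0,0,0,0,0,0.01],[0,0,0,0,0,0,0.01]]}}

```text
time: 23.33
eef_pos: [491.3, 313.3, 23.8]
eef_rot: [-0.0, 0.064, 0.998, -0.0]
force: [-0.5, -0.1, -2.2]
finger_gap: 20.3
grip_force: 98.4
```

Request:
{"name": "apply_moves", "arguments": {"increments": [[0,0,0,0,0,0.001,0.01],[0,0,0,0,0,0.0005,0.01],[0,0,0,0,0,0,0.01],[0,0,0,0,0,0,0.01]]}}

```text
time: 23.67
eef_pos: [491.5, 313.4, 22.6]
eef_rot: [0.0, 0.064, 0.998, 0.0]
force: [0.3, -0.1, -0.2]
finger_gap: 20.5
grip_force: 98.9
```

```bash
python3 -c "
from h import *
plan([491.7,313.6,22.5],np.pi-.13);print(bot.state()['force'],bot.state()['wrist_torque'])"
```

```text
turn [0.01 0.01 0.12] now [-0.17  0.22  0.08] goal frame [-0.17  0.22  0.08]
[ 0.29006874 -0.10720596 -0.20131792] [-0.04813951 -0.03059877 -0.01776704]
```

The fork is on the saddles. Opening and leaving.

Request:
{"name": "apply_moves", "arguments": {"increments": [[0,0,0,0,0,0,0.026],[0,0,0,0,0,0,0.035],[0,0,0,0,0,0,0.05],[0,0,0,0,0,0,0.055],[0,0,0,0,0,0,0.055]]}}

```text
time: 24.08
eef_pos: [491.5, 313.4, 22.5]
eef_rot: [0.0, 0.064, 0.998, 0.0]
force: [-0.4, 0.1, -0.7]
finger_gap: 54.9
grip_force: 0.0
```

Request:
{"name": "apply_moves", "arguments": {"increments": [[0,0,0,0,0,-0.02,0.055],[0,0,0,0,0,-0.04,0.055],[0,0,0,0,0,-0.04,0.055],[0,0,0,0,0,-0.04,0.055],[0,0,0,0,0,-0.02,0.055]]}}

```text
time: 24.5
eef_pos: [493.2, 314.4, 187.5]
eef_rot: [0.002, 0.064, 0.998, 0.002]
force: [0.4, 1.1, -0.1]
finger_gap: 55.0
grip_force: 0.0
```

Request:
{"name": "apply_moves", "arguments": {"increments": [[0,0,0,0,0,0,0.055],[0,0,0,0,0,0,0.055],[0,0,0,0,0,0,0.055]]}}

```text
time: 24.75
eef_pos: [490.8, 313.0, 181.7]
eef_rot: [-0.0, 0.064, 0.998, -0.0]
force: [-0.3, 0.4, -0.2]
finger_gap: 54.5
grip_force: 0.0
```

Run:
```python
from h import *
ci=bot.camera_info('wrist');im=bot.get_image('wrist').astype(int);print(bot.state()['eef_pos'])
m=((im[...,2]-im[...,0])>40)&(im[...,2]>110); m[:,:290]=0;m[:,350:]=0;m[:130]=0;m[270:]=0
rr,cc=np.nonzero(m);P=np.array([at('wrist',a,b,46,ci)[:2] for a,b in zip(rr,cc)])
mu=P.mean(0);v=np.linalg.svd(P-mu,full_matrices=False)[2];d=v[0]*np.sign(v[0][0]);t=(P-mu)@d
print('handle',mu+d*(t.min()+t.max())/2,np.ptp(t),np.ptp((P-mu)@v[1]),np.arctan2(d[1],d[0]))
for c in('top','scene'):
    im=bot.get_image(c)
    for n,z in(('fork',37),('bottle',0),('clip',54)):
        for e in bot.landmark_of(c,n)[:2]: print(c,n,np.round(e['at'],1),at(c,*e['at'],z)[:2].round(1))
# image change around the fork against the start picture
a=cv2.imread('pics/scene0.png');r,k=proj('scene',[489,313,37]).astype(int)
print(np.abs(im.astype(int)-a)[r-20:r+30,k-30:k+60].max(2).__gt__(40).sum())
```

```text
[490.54181093 312.75994773 181.04673367]
handle [493.7500887  312.73241844] 111.8846033583036 21.587887825368924 -0.13101055673732515
top fork [310.6 186.3] [213.7 311.3]
top bottle [ 98.1 241.6] [771.6 177.9]
top clip [134.7 361.6] [ 650.7 -140.2]
scene fork [109.4 301.3] [223.3 285. ]
scene fork [131.9 383.5] [489.6 311. ]
scene bottle [201.5 457.1] [766.6 187.4]
9
```

```bash
python3 -c "
from rig import bot
print(bot.finish_job())"
```

```text
the job is handed in; nothing more can be done
None
```

The clip snapped into the spindle groove and was pressed home with about 16 N. The fork is back on its rest as it lay at the start, and the job was handed in at about 25 s.

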